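# Close the split mould in the casting stand

## Robot

A 6-joint arm with a two-finger parallel gripper is mounted at the origin on the work surface. World frame = base frame: x ahead of the robot, y to its left, z up, the work surface at z = 0. Lengths are in m, angles in rad, forces in N, time in s.
With the tool pointing down it reaches from about 0.275 to 0.85 m from the base axis. Payload 5.2 kg.
Tool frame: the origin (TCP) lies midway between the tips of the shut fingers; the grasp point (between the pads) lies 19 mm behind it; z points along the fingers, y is the line along which they close (so a half turn about z gives the same grasp; the last joint's range is limited). The gripper opens to 85 mm and grips with 20 to 120 N. Pads are 22 mm wide; open, the fingers measure 114 mm over their backs; the gripper's body (76 mm by 85 mm) begins 54 mm behind the grasp point. The pads swing forward as they close: fully open they stand 13 mm farther back than shut.
Start: joints at [-1.543, 0.259, 1.535, -0, 1.348, -0.203], TCP at [0.126, -0.535, 0.231] pointing down, gripper open.
Joint ranges: [-3.14, 3.14], [-0.91, 2.08], [0.19, 2.58], [-1.22, 4.36], [0.22, 2.71], [-3.12, 3.12]. Speed limits (rad/s): [2.57, 2.57, 3.14, 3.14, 3.14, 3.14].

## Interface

Orientations are given as a 3x3 rotation matrix whose columns are the frame's x, y, z axes.
In Python, from cell import ctrl gives the robot as it stands.
- The arm moves only by the tool carry_out, never from a script. Its argument "series" is a list of rows, each a list of 5 numbers: the opening, from 0 (shut) to 1 (fully open), then the shift along the tool's x, y, z in m, then the turn about the tool's z in rad. In form: [[gripper, dx, dy, dz, turn], ...]. A call has 1 to 10 rows; each row is the pose to reach, as a shift and turn from the pose commanded when the call began, along the tool's axes at that moment; what a row does not reach only later rows make up. A row lasts 1/10 s, in which the tool goes at most 50 mm and 8.59 degrees, less where a joint would pass 70% of its speed; a pose out of reach is approached as far as the arm can. A call with a gripper value outside its range is refused whole. The fingers move at their own pace and stop on an object; the grip force is fixed at half the most. Time passes only in rows, so rows that repeat a pose let the fingers close. It gives the time, the measured TCP pose, the force, the opening and the grip force at its end, in the units of the state.
- ctrl.read_state(): the state, without advancing time (a new reading comes with each control period).
- ctrl.snapshot(name): name is "scene" or "top" or "wrist"; returns (picture, depth): 384x512x3 uint8, red, green, blue; 384x512 float32, m along the optical axis (not along the pixel's ray), 0 where there is no reading.
- ctrl.calibration(name): a dict with "fx", "fy", "cx", "cy" (pixels), "world_to_cam" (4x4, takes a point from world to camera coordinates); the wrist camera has in their place "T_tool_cam" (4x4, takes a point from camera to tool coordinates, whose origin is the TCP and whose axes are the flange's). Camera axes: x right, y down, z forward; pixel columns grow to the right and rows downward; lengths in m; the calibration is good to about 2 mm. The wrist camera is an equidistant fisheye: a pixel r from the principal point sees the ray r / f radians off the axis. A picture is of the moment at which its call begins: read the wrist's pose just before it. calibration takes no time and is no camera call.
- ctrl.hand_in(): hands the job in; it is judged then, once.
The state is a dict: "t": time; "joint_pos": joint angles; "dq": joint speeds; "tau": joint torques, N m; "ee_pos": TCP position; "eef_rot": TCP orientation; "force": force on the tool from outside, world axes, zero at the start; "torque": the same for the moment, N m; "opening": opening from 0.0 (shut) to 1.0 (fully open); "gripper_force": force on a finger pad.
Only numpy, scipy, OpenCV 4.12 (cv2) and the standard library are available. Lean on these libraries where they do the work, as an engineer would, in place of code of your own. Each camera call takes 0.05 s, during which the arm holds its last target. There are 200 camera calls.

## Task

Draw the stand's bolt fully back, then take the loose mould half whose groove is the true counterpart of the tongue on the half fixed in the stand, load it at the stand's open apron, slide it in under the lips to the corner and then sideways until the two halves meet fully, face to face. Then push the bolt fully shut behind it. Leave the other two mould halves and all the other things where they stand.

Things in the scene. Friction and masses are not known exactly. Their poses are not given: they have to be found in the camera images.
- stand: Grey painted metal casting stand with an L-shaped track under lips, fixed to the bench. Origin on the bench surface below the corner where lanes 1 and 2 meet; x runs from the open apron into the stand y along lane 2 towards the fixed half, z up. Floor plate over x -170..46, y -52..194 mm, its top at z = 10 mm; walls to z 56, lips on top z 56..62 mm.
- apron (a point): Middle of the stand's open apron, on its floor: stand (-135, 0, 10) mm. The apron spans x -170..-90 with no walls or lips, but for a slanted guide fin on its right edge (x -117..-89, y -54..-40 mm, to z 56). A half is set down here, turned like the stand.
- corner (a point): Corner of the track, on its floor: stand (0, 0, 10) mm. Lane 1 leads here from the apron along +x, between walls at y = -38 and 38 mm. Its lips begin at x = -90; the slot between them, for the grip, is y -26..26 mm. Back wall at x = 32.5 mm. The lips' underside is 46 mm over the floor (6 mm over a half), so a half cannot go in from above.
- seat (a point): Where the origin of the seated half belongs, faces touching, turned like the stand (its y along the stand's y): stand (0, 97, 10) mm. Lane 2 leads here from the corner along +y between walls at x = -32.5 and 32.5 mm; its lips end at y = 126 mm and leave a slot x -22.5..22.5 mm for the grip.
- fixed_half: White plastic mould half fixed at the end of lane 2, 60 x 50 x 40 mm, turned like the stand. Origin at the foot of its mating face, mid-width, at stand (0, 132, 10) mm; the face looks to -y. One tongue stands out 12 mm from it, full height, 24 mm wide, off-centre: x = -4 to 20 mm (its last 4 mm narrowed to 18 mm).
- bolt (a joint): Steel bolt sliding along the stand's x through lane 2's front wall; 0 m = fully drawn back (clear of lane 2), 0.045 m = fully shut, standing across lane 2 (stand y 44..59 mm, z 16..40 mm) 3 mm behind a seated half. It stays where it is left; about 3 N moves it; it may start partly or fully shut.
- bolt_knob (a point): Grip point in the bolt's upright round black knob, 20 mm across, from 66 to 108 mm above the bench; this point is on its axis 92 mm above the bench. At joint value q it stands at stand x = -90 mm + q, y = 51.5 mm.
- half_wide: white plastic block, 60 (x) x 70 (y) x 40 mm high; upright grip on top, 30 (x) x 20 (y) mm, over the origin, from 40 to 108 mm up. Origin at the centre of its underside, z up. Its +y face is the mating face, cut full height and 20 mm deep by one wide groove, off-centre, 28 mm wide, from x = -6 to x = 22 mm. About 0.26 kg.
- half_two: white plastic block, 60 (x) x 70 (y) x 40 mm high; upright grip on top, 30 (x) x 20 (y) mm, over the origin, from 40 to 108 mm up. Origin at the centre of its underside, z up. Its +y face is the mating face, cut full height and 20 mm deep by two narrow grooves of 12 mm, at x = -20..-8 and 8..20 mm.
- half_narrow: white plastic block, 60 (x) x 70 (y) x 40 mm high; upright grip on top, 30 (x) x 20 (y) mm, over the origin, from 40 to 108 mm up. Origin at the centre of its underside, z up. Its +y face is the mating face, cut full height and 20 mm deep by one narrow central groove of 12 mm.
- dish: clear glass disc, 60 mm across, 16 mm high; origin at the centre of its underside; loose bystander, to be left where it stands
- jar: amber glass jar with black cap, 56 mm across, 75 mm high; origin at the centre of its underside; loose bystander, to be left where it stands
- jar_white: white plastic jar, 60 mm across, 85 mm high; origin at the centre of its underside; loose bystander, to be left where it stands
- bottle_a: clear glass bottle with blue cap, 72 mm across, 150 mm high; origin at the centre of its underside; loose bystander, to be left where it stands
- tip_box: grey plastic tip box, 90 x 60 x 50 mm; origin at the centre of its underside; loose bystander, to be left where it stands
- pad_box: small cardboard carton, 90 x 60 x 40 mm; origin at the centre of its underside; loose bystander, to be left where it stands
Things that resemble listed ones, but are neither listed nor needed, are in the scene too. Leave any red look-alike of the half_wide alone.

How it is judged:
On the way, in this order (a step that is already met when the one before it is completed fails the run):
1. the bolt is drawn back (within 6 mm of its stop) (value of joint bolt below 0.006 m), for 0.1 s.
2. the wide-grooved half is at the corner, under the lips (x of half_wide in the frame of stand above -0.012 m and y of half_wide in the frame of stand between -0.02 and 0.02 m and z of half_wide in the frame of stand between 0.006 and 0.0175 m), for 0.05 s.
3. the two halves meet face to face (x of half_wide in the frame of stand between -0.006 and 0.006 m and y of half_wide in the frame of stand above 0.094 m and z of half_wide in the frame of stand between 0.006 and 0.0155 m and angle between the y axis of half_wide and the y axis of stand, either way round below 0.08 rad and angle between the z axis of half_wide and the z axis of stand, either way round below 0.06 rad), for 0.2 s.
At the end, for the whole second after the job is handed in: The wide-grooved half rests on the stand's floor in lane 2, its face within 3 mm of the fixed half's face and in line with it, and the bolt is shut to within 7 mm of its full 45 mm travel; half and bolt at rest (all of step 3 and value of joint bolt above 0.038 m and linear speed of half_wide below 0.01 m/s and velocity of joint bolt below 0.01 m/s); the robot touches nothing.
It fails at once if another mould half is shifted by more than 30 mm (distance of any of half_two, half_narrow from where it was at the start of the episode above 0.03 m).
It fails at once if a bystander is shifted by more than 30 mm or tipped over (distance of any of dish, jar, jar_white, bottle_a, tip_box, pad_box from where it was at the start of the episode above 0.03 m or angle between any of dish, jar, jar_white, bottle_a, tip_box, pad_box's own z axis and vertical above 0.5 rad).
It also fails if it takes over 72 s, if anything falls off the work surface, if the arm or the gripper's body presses on something with over 40 N, if the wrist force passes 120 N, or if a joint passes its speed limit or range.

## Working session

There is one attempt and no reset: what is moved stays moved. The work goes in short steps, Python scripts to look and compute and a tool call to move; the robot and the scene stay as the last step left them, time stands still between calls to the robot, and variables do not carry over. Pictures are saved under pics/ and viewed, at most 10 in all, crops included, and the job is handed in when it is done.

Besides the shell and the picture viewer there is one more tool, called after "Request:" as name([rows], argument=value, ...), one row to a line, values as JSON. carry_out: Moves the arm, as the interface text tells. Its arguments: {"type":"object","properties":{"series":{"type":"array","items":{"type":"array","items":{"type":"number"}}}},"required":["series"]}

```bash
mkdir -p pics; cat > h.py <<'E'
import numpy as np, cv2
from cell import ctrl
def snap(n,tag):
    im,d=ctrl.snapshot(n); cv2.imwrite(f'pics/{tag}.png',im[:,:,::-1]); np.savez(f'pics/{tag}.npz',im=im,d=d); return im,d
def cloud(n,d):
    c=ctrl.calibration(n); v,u=np.mgrid[:d.shape[0],:d.shape[1]]
    P=np.stack([(u-c['cx'])/c['fx']*d,(v-c['cy'])/c['fy']*d,d],-1)
    T=np.linalg.inv(c['world_to_cam']); return P@T[:3,:3].T+T[:3,3]
E
python3 - <<'E'
from h import *
s=ctrl.read_state(); print({k:np.round(v,3).tolist() for k,v in s.items()})
for n in('scene','top'): 
    im,d=snap(n,n); print(n,ctrl.calibration(n))
a=cv2.imread('pics/top.png'); cv2.imwrite('pics/top_big.png',cv2.resize(a,(800,600),interpolation=cv2.INTER_CUBIC))
a=cv2.imread('pics/scene.png'); cv2.imwrite('pics/scene_big.png',cv2.resize(a,(800,600),interpolation=cv2.INTER_CUBIC))
E
```

```text
{'t': 0.0, 'joint_pos': [-1.543, 0.259, 1.536, 0.0, 1.348, -0.203], 'dq': [-0.0, 0.001, 0.001, 0.0, 0.001, -0.001], 'tau': [0.001, -44.603, -29.057, -0.0, 0.012, 0.0], 'ee_pos': [0.126, -0.535, 0.23], 'eef_rot': [[0.973, 0.229, -0.0], [0.229, -0.973, 0.002], [0.0, -0.002, -1.0]], 'force': [0.158, -0.108, 0.562], 'torque': [-0.009, 0.028, -0.031], 'gripper_force': 0.0, 'opening': 0.998}
scene {'fx': 362.3316566069852, 'fy': 362.3316566069852, 'cx': 262.27239965756996, 'cy': 187.7193060836827, 'world_to_cam': array([[ 0.34889338,  0.93710112, -0.01071905, -0.1609889 ],
       [ 0.64953581, -0.25004287, -0.71804025, -0.26744452],
       [-0.67555654,  0.24355708, -0.69591904,  1.66825708],
       [ 0.        ,  0.        ,  0.        ,  1.        ]])}
top {'fx': 486.28027961031324, 'fy': 486.28027961031324, 'cx': 247.67236946038696, 'cy': 188.07562354937937, 'world_to_cam': array([[ 0.01107148, -0.99993359, -0.00319857,  0.01058258],
       [-0.99854407, -0.0108871 , -0.05283193,  0.5083065 ],
       [ 0.0527936 ,  0.00377884, -0.9985983 ,  1.53101436],
       [ 0.        ,  0.        ,  0.        ,  1.        ]])}
```

View pics/top_big.png

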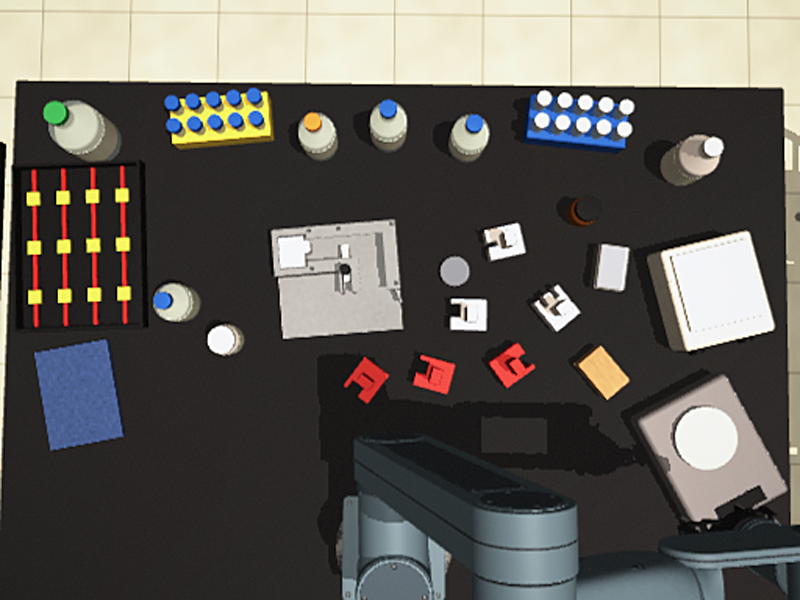

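View pics/scene_big.png

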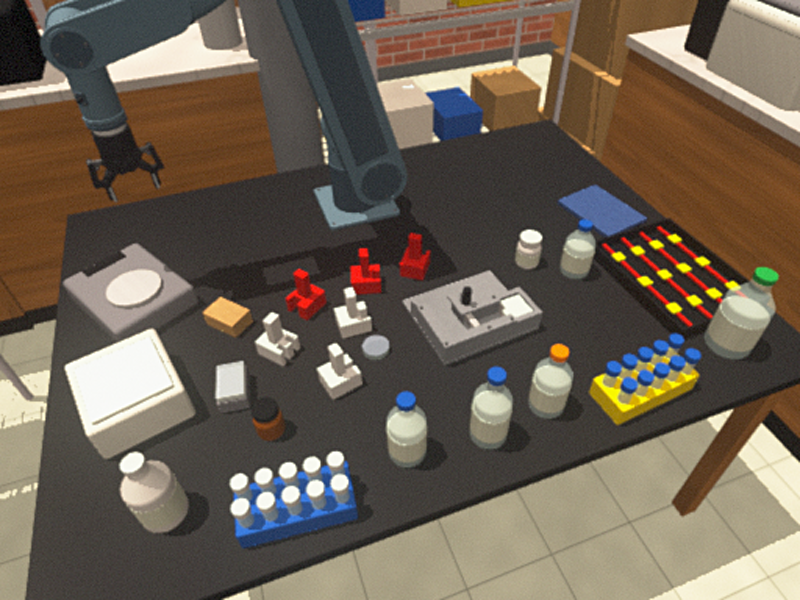

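The top view shows the stand at about (340,280), its fixed half at (295,250) and the knob at (346,270). The white halves are at (503,242), (467,314) and (556,307). I'll take a closer crop to tell the grooves apart.

```bash
python3 - <<'E'
from h import *
a=cv2.imread('pics/top.png')
c=a[130:230,165:385]; cv2.imwrite('pics/c1.png',cv2.resize(c,(792,360),interpolation=cv2.INTER_CUBIC))
z=np.load('pics/top.npz'); P=cloud('top',z['d'])
hsv=cv2.cvtColor(a,cv2.COLOR_BGR2HSV)
# blocks: top surface at z~.04
for nm,lo,hi in(('body',.03,.048),('grip',.1,.115),('standtop',.05,.07),('fixedtop',.046,.054)):
    m=((P[...,2]>lo)&(P[...,2]<hi)&(z['d']>0)&(hsv[...,1]<60)&(hsv[...,2]>60)).astype(np.uint8)
    n,l,st,ce=cv2.connectedComponentsWithStats(m)
    for i in range(1,n):
        if st[i,4]>25:
            q=P[l==i]; r=cv2.minAreaRect(np.float32(q[:,:2]*1000)); print(nm,st[i],q.mean(0).round(4),np.round(r[0],1),np.round(r[1],1),round(r[2],1))
E
```

```text
body [68 76  8 24 38] [0.8148 0.5753 0.0383] [821.5 578.4] [74.9 19.7] 5.0
body [238  88  19   8  28] [0.807  0.0239 0.0385] [809.   22.9] [57.9 15.7] 80.8
body [288  94  21   9  32] [ 0.7887 -0.1344  0.0387] [ 791.1 -138.5] [64.3 20.3] 83.5
body [54 98 15  6 26] [0.7737 0.6048 0.0412] [773.5 606.2] [ 7.9 42.2] 18.6
body [425 101  16  17  46] [ 0.7546 -0.5548  0.0396] [ 756.3 -557.7] [67.3 18.5] 42.7
body [310 143  26  24 302] [ 0.6128 -0.2159  0.041 ] [ 614.3 -216.9] [60.4 70.9] 13.3
body [218 157   6   9  43] [0.5908 0.1026 0.0413] [590.8 102.6] [27.4 14. ] 7.5
body [380 157   8  28  58] [ 0.5663 -0.4037  0.0398] [ 565.7 -407.6] [13.7 84.4] 83.5
body [415 163  18  61 131] [ 0.503  -0.5321  0.0387] [ 497.  -533.3] [192.5   6. ] 14.1
body [219 176   6   8  27] [0.5353 0.0977 0.0398] [534.5  99.4] [13.7 25. ] 32.9
body [342 183  29  29 293] [ 0.4791 -0.3201  0.0408] [ 481.9 -321.6] [71.7 60.6] 39.5
body [288 192  23  20 281] [ 0.4655 -0.1489  0.041 ] [ 466.8 -144.4] [59.5 69.2] 0.4
body [149 209   6  17  27] [0.4142 0.3121 0.0403] [413.9 314. ] [49.9 13.7] 4.9
grip [344  59   9   9  4
[... 1694 characters left out ...]
 13  23  52] [ 0.7651 -0.5499  0.0593] [ 768.2 -553.7] [73.5 26.3] 18.9
standtop [ 173  141   83   47 1521] [0.5895 0.117  0.0604] [573.4 120.8] [137.  246.6] 5.0
standtop [381 157  22  29 325] [ 0.5641 -0.43    0.0533] [ 563.9 -429.5] [55.9 86.2] 81.4
standtop [418 162  18  62 160] [ 0.4958 -0.5341  0.0599] [ 497.2 -533.4] [192.8   7.6] 14.3
standtop [142 208  12  19  55] [0.4127 0.3185 0.0582] [414.2 323.2] [56.6 31.2] 5.4
standtop [ 408  240   96   94 3713] [ 0.2026 -0.6185  0.0615] [ 199.7 -620. ] [257.5 200.3] 28.6
fixedtop [178 149  21  26 262] [0.5881 0.2066 0.0502] [584.2 207.8] [65.5 73.6] 73.7
fixedtop [381 157  22  29 377] [ 0.5637 -0.4286  0.0504] [ 564.2 -429.6] [57.1 85.9] 82.2
```

View pics/c1.png

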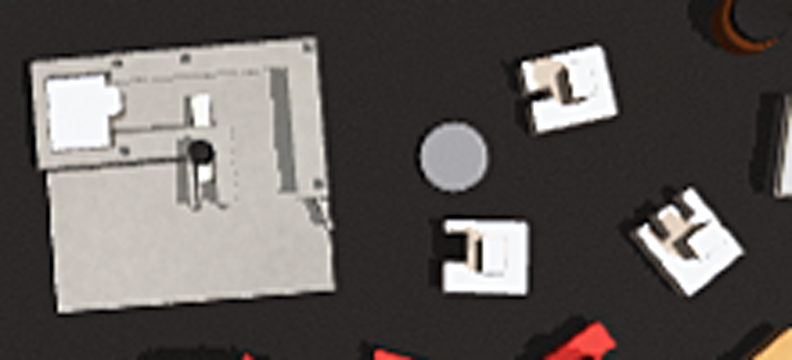

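The half at crop (487,258), world about (0.468, -0.146), has the wide off-centre groove. The one at (690,240) has two grooves and the one at (570,90) has a narrow one. Next I'll refine the stand and knob poses.

```bash
cat >> h.py <<'E'
def shift(target,yaw=None,s=None):
    """tool-frame shift to world TCP target, turn so that tool y lies along world angle yaw (mod pi)"""
    s=s or ctrl.read_state(); R=np.array(s['eef_rot']); d=R.T@(np.array(target)-s['ee_pos'])
    t=None
    if yaw is not None:
        y=R.T@[np.cos(yaw),np.sin(yaw),0]; t=np.arctan2(-y[0],y[1]); t=(t+np.pi/2)%np.pi-np.pi/2
    return d.round(4),t
E
python3 - <<'E'
from h import *
z=np.load('pics/top.npz'); P=cloud('top',z['d']); a=z['im']
x,y,h=P[...,0],P[...,1],P[...,2]
box=(x>.4)&(x<.68)&(y>-.03)&(y<.28)
m=(box&(h>.052)&(h<.072)).astype(np.uint8); m=cv2.morphologyEx(m,cv2.MORPH_CLOSE,np.ones((3,3)))
# edges: back (x max) and front lane2 edge, right side, left side
q=P[(m>0)]
r=cv2.minAreaRect(np.float32(q[:,:2]*1000)); print('rect',r)
def line(pts,f):
    vx,vy,px,py=cv2.fitLine(np.float32(pts),cv2.DIST_HUBER,0,.01,.01).ravel(); return np.degrees(np.arctan2(vy,vx)),(px,py)
rows,cols=np.where(m)
back=[P[rows[cols==c].min(),c,:2]*1000 for c in range(cols.min()+5,cols.max()-5)]
print('back',line(back,0))
# front edge of floor plate
f=(box&(h>.004)&(h<.02)&(a.max(-1)>110)).astype(np.uint8); rr,cc=np.where(f)
fr=[P[rr[cc==c].max(),c,:2]*1000 for c in range(cc.min()+6,cc.max()-6)]
print('front',line(fr,0))
for lab,mm in (('knob',box&(h>.1)&(h<.112)),('fixed',box&(a.min(-1)>200))):
    q=P[mm]; print(lab,len(q),q.mean(0).round(4),cv2.minAreaRect(np.float32(q[:,:2]*1000)))
b=(x>.42)&(x<.52)&(y>-.2)&(y<-.09)&(h>.035)&(h<.045); rr,cc=np.where(b)
print('half right edge',line([P[v,cc[rr==v].max(),:2]*1000 for v in range(rr.min()+3,rr.max()-2)],0))
print('half front edge',line([P[rr[cc==c].max(),c,:2]*1000 for c in range(cc.min()+3,cc.max()-2)],0))
for lab,mm in (('dish',(abs(x-.55)<.06)&(abs(y+.11)<.06)&(h>.008)&(h<.025)),('red',(a[...,0]>120)&(a[...,1]<60)&(h>.1))):
    print(lab,P[mm].mean(0), P[mm].min(0),P[mm].max(0))
print(shift([.52,.08,.36],np.radians(95)))
c=ctrl.calibration('wrist');print(c)
E
```

```text
rect ((529.86669921875, 116.91632080078125), (224.47293090820312, 246.60723876953125), 5.055789947509766)
back (np.float32(-84.77607), (np.float32(640.5521), np.float32(120.02039)))
front (np.float32(-84.65953), (np.float32(427.65594), np.float32(116.73787)))
knob 31 [0.5508 0.0992 0.1076] ((550.32177734375, 98.95781707763672), (17.412860870361328, 17.000328063964844), 44.869258880615234)
fixed 655 [0.5468 0.1344 0.3465] ((528.8472900390625, 115.84785461425781), (223.39962768554688, 243.84417724609375), 5.398576259613037)
half right edge (np.float32(1.6697387), (np.float32(466.05), np.float32(-178.24794)))
half front edge (np.float32(85.10499), (np.float32(439.1182), np.float32(-145.14622)))
dish [ 0.55486942 -0.1184602   0.01632498] [ 0.49037895 -0.16915836  0.0080701 ] [ 0.60871032 -0.0549833   0.02436781]
red [0.35458665 0.01974948 0.19027547] [ 0.3192768  -0.23030091  0.10040806] [0.80664931 0.15132525 1.55575699]
(array([ 0.5244, -0.5086, -0.1284]), np.float64(0.14356313928097375))
{'fx': 297.3186396354542, 'fy': 297.3186396354542, 'cx': 254.67348769894417, 'cy': 192.46488027588796, 'T_tool_cam': array([[-1.12676197e-03, -9.65434008e-01, -2.60645172e-01,
         6.53073952e-02],
       [ 9.99999143e-01, -9.13991921e-04, -9.37527897e-04,
         7.32312660e-04],
       [ 6.66893734e-04, -2.60646005e-01,  9.65434211e-01,
        -1.41968744e-01],
       [ 0.00000000e+00,  0.00000000e+00,  0.00000000e+00,
         1.00000000e+00]])}
```

```bash
python3 -c "
from h import *
print(shift([.5,.04,.26],np.radians(95)))"
```

```text
(array([ 0.4958, -0.4741, -0.0285]), np.float64(0.14356313928097375))
```

Request:
carry_out([
  [1, 0.0, 0, -0.05, 0],
  [1, 0.496, -0.474, -0.03, 0.144],
  [1, 0.496, -0.474, -0.03, 0.144],
  [1, 0.496, -0.474, -0.03, 0.144],
  [1, 0.496, -0.474, -0.03, 0.144],
  [1, 0.496, -0.474, -0.03, 0.144],
  [1, 0.496, -0.474, -0.03, 0.144],
  [1, 0.496, -0.474, -0.03, 0.144],
  [1, 0.496, -0.474, -0.03, 0.144],
  [1, 0.496, -0.474, -0.03, 0.144],
])

```text
t: 1.1
ee_pos: [0.3718, -0.1565, 0.2681]
eef_rot: [[0.996, 0.086, 0.0], [0.086, -0.996, -0.0], [0.0, 0.0, -1.0]]
force: [1.1, -1.0, 0.5]
opening: 0.998
gripper_force: 0.0
```

```bash
python3 -c "
from h import *
s=ctrl.read_state();print(s['ee_pos'],s['eef_rot'],s['t'],shift([.5,.04,.26],np.radians(95)))"
```

```text
[ 0.37178    -0.15649811  0.2680894 ] [[ 9.96274842e-01  8.62346838e-02  1.33246905e-04]
 [ 8.62346991e-02 -9.96274843e-01 -1.13541596e-04]
 [ 1.22959316e-04  1.24609142e-04 -9.99999985e-01]] 1.1 (array([ 0.1447, -0.1847,  0.0081]), np.float64(-0.0009245239695996332))
```

Request:
carry_out([
  [1, 0.145, -0.185, 0.01, 0],
  [1, 0.145, -0.185, 0.01, 0],
  [1, 0.145, -0.185, 0.01, 0],
  [1, 0.145, -0.185, 0.01, 0],
  [1, 0.145, -0.185, 0.01, 0],
  [1, 0.145, -0.185, 0.01, 0],
  [1, 0.145, -0.185, 0.01, 0],
])

```text
t: 1.8
ee_pos: [0.4994, 0.039, 0.2575]
eef_rot: [[0.996, 0.089, -0.002], [0.089, -0.996, -0.0], [-0.002, 0.0, -1.0]]
force: [0.1, -0.5, -0.2]
opening: 0.995
gripper_force: 0.0
```

```bash
cat >> h.py <<'E'
def wcloud(tag):
    s=ctrl.read_state(); im,d=snap('wrist',tag); c=ctrl.calibration('wrist')
    v,u=np.mgrid[:d.shape[0],:d.shape[1]]; a,b=u-c['cx'],v-c['cy']; r=np.hypot(a,b)+1e-9; th=r/c['fx']
    ray=np.stack([np.tan(th)*a/r,np.tan(th)*b/r,np.ones_like(r)],-1)
    T=c['T_tool_cam']; R=np.array(s['eef_rot']); W=R@T[:3,:3]; o=R@T[:3,3]+s['ee_pos']
    rw=ray@W.T; P=rw*d[...,None]+o
    P[d==0]=np.nan
    np.savez(f'pics/{tag}.npz',im=im,d=d,P=P,rw=rw,o=o); return im,d,P,rw,o,s
def onplane(rw,o,z): return o[:2]+rw[...,:2]*((z-o[2])/rw[...,2])[...,None]
E
python3 - <<'E'
from h import *
im,d,P,rw,o,s=wcloud('w1')
print(s['ee_pos'],s['t'])
a=cv2.imread('pics/w1.png'); cv2.imwrite('pics/w1b.png',cv2.resize(a,(800,600),interpolation=cv2.INTER_CUBIC))
E
```

```text
[0.49939234 0.03899817 0.25748821] 1.8
```

View pics/w1b.png

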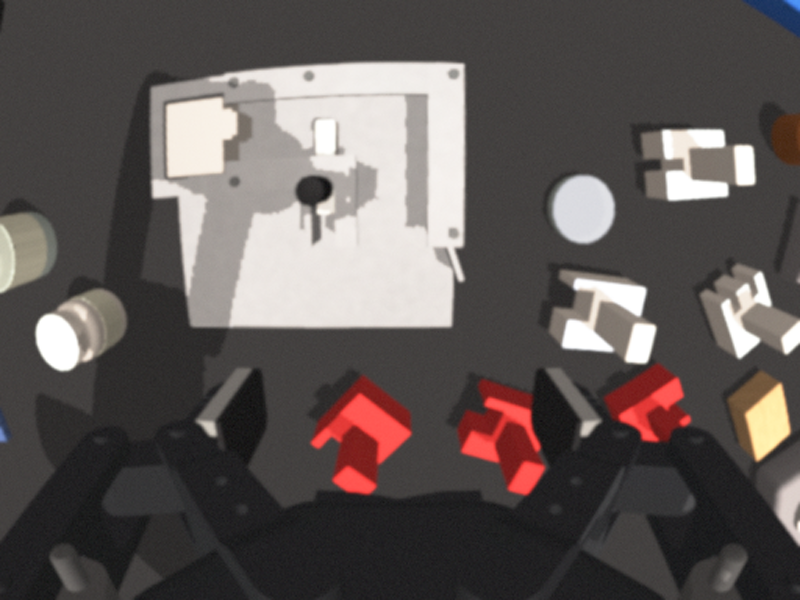

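The wrist view agrees: the half at (600,310) has the wide off-centre groove, and the knob is at (314,190), so the bolt is shut. Now I'll measure the edges precisely.

```bash
python3 - <<'E'
from h import *
z=np.load('pics/w1.npz'); P,rw,o,im=z['P'],z['rw'],z['o'],z['im']; h=P[...,2]
x,y=P[...,0],P[...,1]
print('bench z',np.nanmedian(h[150:200,310:340]), np.nanmedian(h[60:80,20:80]))
Q=onplane(rw,o,.062)*1000
m=((h>.05)&(h<.072)&(im.min(-1)>60)&(x>.38)&(x<.7)&(y>-.03)&(y<.29)).astype(np.uint8)
n,l,st,_=cv2.connectedComponentsWithStats(m); i=1+st[1:,4].argmax(); m=l==i
r,c=np.where(m)
def fit(pts):
    pts=np.float32(pts)
    for _ in range(3):
        vx,vy,px,py=map(float,cv2.fitLine(pts,cv2.DIST_HUBER,0,.01,.01).ravel()); e=abs((pts[:,0]-px)*vy-(pts[:,1]-py)*vx); pts=pts[e<max(2*e.mean(),.5)]
    a=np.degrees(np.arctan2(vy,vx))%180; return round(a,2),round(px,1),round(py,1),round(e.mean(),2),len(pts)
print('box',st[i])
B=fit([Q[r[c==k].min(),k] for k in range(c.min()+8,c.max()-5)])
Rr=fit([Q[k,c[r==k].max()] for k in range(r.min()+8,r.min()+95)])
L=fit([Q[k,c[r==k].min()] for k in range(r.min()+20,r.min()+60)])
print('back',B,'right',Rr,'left',L)
def at(l,d): # offset along normal
    return
def inter(l1,n1,l2,n2): pass
# origin from back edge (x=46) and right edge (y=-52)
th=np.radians(B[0]-90); ex=np.array([np.cos(th),np.sin(th)]); ey=np.array([-ex[1],ex[0]])
X=ex@np.array(B[1:3])-46; Y1=ey@np.array(Rr[1:3])+52; Y2=ey@np.array(L[1:3])-194
print('theta',np.degrees(th),'origin via right',X*ex+Y1*ey,'via left',X*ex+Y2*ey)
Y=(Y1+Y2)/2; O=X*ex+Y*ey
# fixed half top z .05
K=onplane(rw,o,.108)*1000
k=(h>.095)&(h<.118)&(x>.48)&(x<.62)&(y>.03)&(y<.17); q=K[k]; (cx,cy),rad=cv2.minEnclosingCircle(np.float32(q)); print('knob',cx,cy,rad,q.mean(0), 'stand',ex@(np.array([cx,cy])-O),ey@(np.array([cx,cy])-O))
F=onplane(rw,o,.05)*1000
f=((h>.044)&(h<.055)&(x>.5)&(x<.66)&(y>.14)&(y<.27)&(im.min(-1)>100)).astype(np.uint8); n,l,st,_=cv2.connectedComponentsWithStats(f); j=1+st[1:,4].argmax(); q=F[l==j]-O; print('fixed x',np.percentile(q@ex,[1,99]),'y',np.percentile(q@ey,[1,99]))
# half_wide
G=onplane(rw,o,.108)*1000
g=((h>.1)&(h<.115)&(x>.42)&(x<.52)&(y>-.2)&(y<-.1)); q=np.float32(G[g]); print('grip',cv2.minAreaRect(q),len(q))
T=onplane(rw,o,.04)*1000
g=((h>.034)&(h<.046)&(x>.42)&(x<.52)&(y>-.2)&(y<-.09)).astype(np.uint8); r,c=np.where(g)
q=np.float32(T[g>0]);print('body',cv2.minAreaRect(q))
print('back edge',fit([T[r[c==k].min(),k] for k in range(c.min()+4,c.max()-3)]))
print('right edge',fit([T[v,c[r==v].max()] for v in range(r.min()+3,r.max()-3)]))
E
```

```text
bench z -0.0006924483784548352 -0.0004309418465975323
box [  96   40  202  140 9098]
back (np.float64(95.65), 644.0, 109.8, np.float32(0.22), 127) right (np.float64(5.32), 600.3, 0.8, np.float32(0.08), 81) left (np.float64(4.88), 595.1, 241.6, np.float32(0.31), 24)
theta 5.650000000000006 origin via right [603.35949857  53.35653862] via left [603.93621603  47.52710497]
knob 553.311767578125 98.5727767944336 10.727739334106445 [552.72857902  98.29651936] stand -45.35299206425405 52.85278487378992
fixed x [-28.22931916  33.210782  ] y [121.81713683 187.04231954]
grip ((470.49627685546875, -141.2734832763672), (30.915382385253906, 24.271520614624023), 1.3619968891143799) 412
body ((469.0957946777344, -142.83901977539062), (72.83483123779297, 61.32304000854492), 89.07513427734375)
back edge (np.float64(89.33), 499.2, -139.4, np.float32(0.33), 39)
right edge (np.float64(127.62), 473.3, -159.1, np.float32(5.01), 31)
```

```bash
python3 -c "
from h import *
print(shift([.5515,.0988,.12],np.radians(95.3)),shift([.5515,.0988,.076]))"
```

```text
(array([ 0.0576, -0.0558,  0.1376]), np.float64(-0.004936923828172901)) (array([ 0.0577, -0.0559,  0.1816]), None)
```

Request:
carry_out([
  [1, 0.057, -0.056, 0.02, 0],
  [1, 0.057, -0.056, 0.02, 0],
  [1, 0.057, -0.056, 0.06, 0],
  [1, 0.057, -0.056, 0.11, 0],
  [1, 0.057, -0.056, 0.15, 0],
  [1, 0.057, -0.056, 0.18, 0],
  [1, 0.057, -0.056, 0.18, 0],
  [1, 0.057, -0.056, 0.18, 0],
  [0.1, 0.057, -0.056, 0.18, 0],
  [0.1, 0.057, -0.056, 0.18, 0],
])

```text
t: 2.85
ee_pos: [0.5532, 0.0987, 0.0805]
eef_rot: [[0.996, 0.086, 0.004], [0.086, -0.996, -0.0], [0.004, 0.0, -1.0]]
force: [-1.1, 0.3, -0.1]
opening: 0.693
gripper_force: 0.0
```

Request:
carry_out([
  [0.1, 0, 0, 0, 0],
  [0.1, 0, 0, 0, 0],
  [0.1, 0, 0, 0, 0],
  [0.1, 0, 0, 0, 0],
  [0.1, 0, 0, 0, 0],
])

```text
t: 3.35
ee_pos: [0.552, 0.1001, 0.0792]
eef_rot: [[0.996, 0.087, 0.001], [0.087, -0.996, 0.001], [0.001, -0.001, -1.0]]
force: [-1.3, 3.2, 5.7]
opening: 0.214
gripper_force: 58.5
```

Request:
carry_out([
  [0.1, -0.012, 0, 0, 0],
  [0.1, -0.024, 0, 0, 0],
  [0.1, -0.036, 0, 0, 0],
  [0.1, -0.044, 0, 0, 0],
  [0.1, -0.046, 0, 0, 0],
  [0.1, -0.046, 0, 0, 0],
  [0.1, -0.046, 0, 0, 0],
])

```text
t: 4.05
ee_pos: [0.5089, 0.0961, 0.0793]
eef_rot: [[0.996, 0.086, 0.007], [0.086, -0.996, 0.002], [0.007, -0.001, -1.0]]
force: [8.3, 6.7, -0.6]
opening: 0.212
gripper_force: 60.5
```

Request:
carry_out([
  [0.1, -0.004, 0, 0, 0],
  [0.1, -0.004, 0, 0, 0],
  [0.1, -0.004, 0, 0, 0],
])

```text
t: 4.35
ee_pos: [0.5088, 0.096, 0.0793]
eef_rot: [[0.996, 0.086, 0.014], [0.086, -0.996, 0.002], [0.014, -0.001, -1.0]]
force: [20.5, 8.9, -11.9]
opening: 0.211
gripper_force: 59.5
```

Request:
carry_out([
  [0.1, 0.005, 0, 0, 0],
  [0.6, 0.005, 0, 0, 0],
  [0.8, 0.005, 0, 0, 0],
  [0.8, 0.005, 0, 0, 0],
  [0.8, 0.005, 0, -0.04, 0],
  [0.8, 0.005, 0, -0.08, 0],
  [0.8, 0.005, 0, -0.12, 0],
  [0.9, 0.005, 0.0, -0.12, 0],
])

```text
t: 5.15
ee_pos: [0.5098, 0.0949, 0.2038]
eef_rot: [[0.996, 0.087, 0.01], [0.087, -0.996, -0.001], [0.01, 0.002, -1.0]]
force: [1.2, -0.8, 0.4]
opening: 0.899
gripper_force: 0.0
```

```bash
python3 - <<'E'
from h import *
im,d,P,rw,o,s=wcloud('w2'); print(s['ee_pos'],s['force'],s['opening'])
print('knob top', np.nanmean(P[(P[...,2]>.1)&(P[...,2]<.115)&(abs(P[...,0]-.51)<.04)&(abs(P[...,1]-.096)<.04)],0))
print(shift([.4697,-.1435,.16],np.radians(89.5)))
a=cv2.imread('pics/w2.png'); cv2.imwrite('pics/w2b.png',cv2.resize(a,(800,600),interpolation=cv2.INTER_CUBIC))
E
```

```text
[0.50980531 0.09489783 0.20380076] [ 1.20554145 -0.84173739  0.4002727 ] 0.899075310700541
knob top [0.51067426 0.09591863 0.10690393]
(array([-0.0593,  0.2341,  0.0409]), np.float64(0.09539720413876918))
```

View pics/w2b.png

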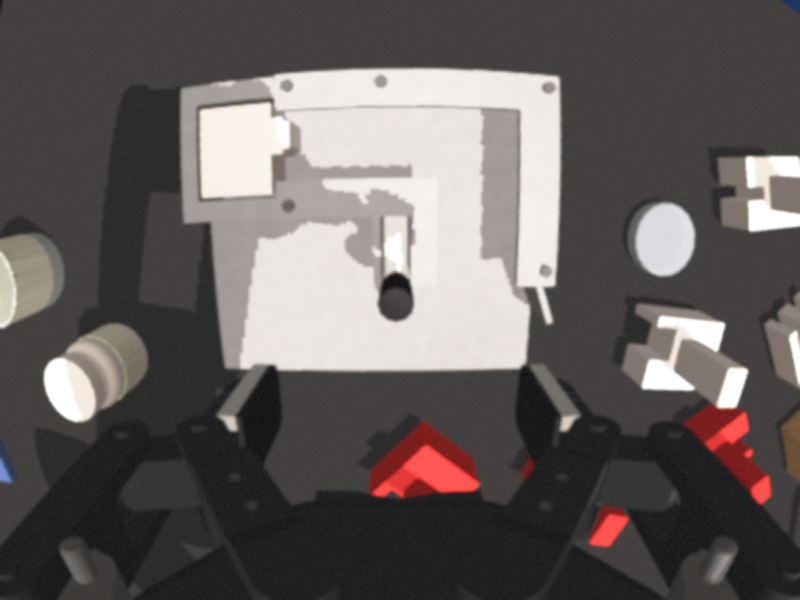

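The bolt is fully back, with the knob at (396,300). Next is half_wide.

Request:
carry_out([
  [1, -0.061, 0.234, 0.0, 0.095],
  [1, -0.061, 0.234, 0.0, 0.095],
  [1, -0.061, 0.234, 0.0, 0.095],
  [1, -0.061, 0.234, 0.0, 0.095],
  [1, -0.061, 0.234, 0.0, 0.095],
  [1, -0.061, 0.234, 0.03, 0.095],
  [1, -0.061, 0.234, 0.03, 0.095],
  [1, -0.061, 0.234, 0.03, 0.095],
])

```text
t: 6.0
ee_pos: [0.465, -0.1424, 0.167]
eef_rot: [[1.0, -0.008, -0.004], [-0.008, -1.0, 0.002], [-0.004, -0.002, -1.0]]
force: [0.2, 0.1, 0.2]
opening: 1.001
gripper_force: 0.0
```

```bash
python3 - <<'E'
from h import *
im,d,P,rw,o,s=wcloud('w3'); print(s['ee_pos'],s['force'],s['opening'])
x,y,h=np.moveaxis(P,-1,0)
box=(x>.42)&(x<.52)&(y>-.2)&(y<-.09)
G=onplane(rw,o,.108)*1000; g=(h>.1)&(h<.115)&box; print('grip',cv2.minAreaRect(np.float32(G[g])),g.sum())
T=onplane(rw,o,.04)*1000; g=(h>.034)&(h<.046)&box; print('body',cv2.minAreaRect(np.float32(T[g])))
r,c=np.where(g)
pts=np.float32([T[r[c==k].min(),k] for k in range(c.min()+6,c.max()-5)]); v=cv2.fitLine(pts,cv2.DIST_HUBER,0,.01,.01).ravel();print('back',v,np.degrees(np.arctan2(v[1],v[0])))
print(shift([.4685,-.144,.062],np.radians(89.4)))
E
```

```text
[ 0.46502377 -0.14237929  0.16700445] [0.24974599 0.09436626 0.17675847] 1.0008390315656197
grip ((470.5491943359375, -144.90211486816406), (19.316638946533203, 30.246408462524414), 89.47955322265625) 1149
body ((469.769287109375, -144.9528350830078), (70.02503967285156, 60.72576141357422), 88.6182861328125)
back [ 2.7703987e-02  9.9961615e-01  4.9935605e+02 -1.5277151e+02] 88.41247
(array([0.0028, 0.0017, 0.1059]), np.float64(0.0029545028810260554))
```

Request:
carry_out([
  [1, 0.005, 0.0025, 0.04, 0.006],
  [1, 0.005, 0.0025, 0.08, 0.006],
  [1, 0.005, 0.0025, 0.105, 0.006],
  [1, 0.005, 0.0025, 0.105, 0.006],
  [1, 0.005, 0.0025, 0.105, 0.006],
  [0.1, 0.005, 0.0025, 0.105, 0.006],
  [0.1, 0.005, 0.0025, 0.105, 0.006],
  [0.1, 0.005, 0.0025, 0.105, 0.006],
  [0.1, 0.005, 0.0025, 0.105, 0.006],
  [0.1, 0.005, 0.0025, 0.105, 0.006],
])

```text
t: 7.05
ee_pos: [0.4715, -0.1457, 0.0636]
eef_rot: [[1.0, -0.014, 0.001], [-0.014, -1.0, -0.0], [0.001, 0.0, -1.0]]
force: [0.7, 1.4, 4.4]
opening: 0.222
gripper_force: 61.5
```

Request:
carry_out([
  [0.1, 0, 0, 0, 0],
  [0.1, 0, 0, 0, 0],
  [0.1, 0, 0, 0, 0],
])

```text
t: 7.35
ee_pos: [0.4715, -0.1457, 0.0635]
eef_rot: [[1.0, -0.014, 0.0], [-0.014, -1.0, -0.0], [0.0, 0.0, -1.0]]
force: [-0.9, 2.4, 6.1]
opening: 0.23
gripper_force: 61.5
```

Request:
carry_out([
  [0.1, 0, 0, -0.04, 0],
  [0.1, 0, 0, -0.08, 0],
  [0.1, -0.004, -0.04, -0.09, 0],
  [0.1, -0.004, -0.09, -0.09, -0.05],
  [0.1, -0.004, -0.14, -0.09, -0.1],
  [0.1, -0.004, -0.186, -0.09, -0.106],
  [0.1, -0.004, -0.186, -0.09, -0.106],
  [0.1, -0.004, -0.186, -0.08, -0.106],
  [0.1, -0.004, -0.186, -0.05, -0.106],
  [0.1, -0.004, -0.186, -0.03, -0.106],
])

```text
t: 8.35
ee_pos: [0.4691, 0.039, 0.091]
eef_rot: [[0.996, 0.09, -0.002], [0.09, -0.996, -0.0], [-0.002, 0.0, -1.0]]
force: [0.7, 0.7, -3.2]
opening: 0.229
gripper_force: 60.8
```

```bash
python3 - <<'E'
from h import *
im,d,P,rw,o,s=wcloud('w4'); print(s['ee_pos'],s['eef_rot'],s['force'],s['opening'])
a=cv2.imread('pics/w4.png'); cv2.imwrite('pics/w4b.png',cv2.resize(a,(800,600),interpolation=cv2.INTER_CUBIC))
E
```

```text
[0.46910997 0.03900962 0.09100643] [[ 9.95905713e-01  9.03791330e-02 -1.85019524e-03]
 [ 9.03785278e-02 -9.95907403e-01 -4.08346536e-04]
 [-1.87952914e-03  2.39456727e-04 -9.99998205e-01]] [ 0.73289103  0.65288131 -3.24585799] 0.22914095490622718
```

View pics/w4b.png

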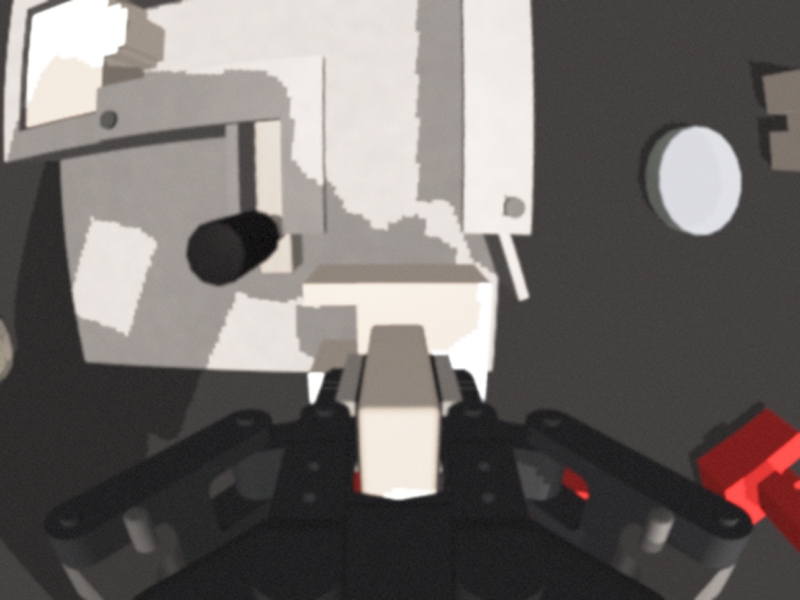

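The half hangs over the apron: its front top edge runs from (303,282) to (495,282). Lane 1's lip edges are at columns ~324 and ~463, and the lip ends at row ~233. I'll cast these onto their planes.

```bash
python3 - <<'E'
from h import *
z=np.load('pics/w4.npz'); rw,o=z['rw'],z['o']
th=np.radians(5.25); ex=np.array([np.cos(th),np.sin(th)]); ey=np.array([-ex[1],ex[0]]); O=np.array([603.3,53.1])
def pt(u,v,h):
    u,v=u*.64,v*.64; r=cv2.remap(rw.astype(np.float32),np.float32([[u]]),np.float32([[v]]),cv2.INTER_LINEAR)[0,0]
    p=(o[:2]+r[:2]*(h-o[2])/r[2])*1000-O; return (p@ex).round(1),(p@ey).round(1)
for n,u,v,h in(('Lslot y26',324,60,.062),('Lslot',324,225,.062),('Rslot y-26',463,40,.062),('Rslot',463,225,.062),('Rout y-52',533,100,.062),('Rend x-90',500,233,.062),('Rend/out',533,233,.062),
 ('half FL',303,282,.0675),('half FR',495,282,.0675),('floor FL x-170',86,362,.01),('floor',250,370,.01)): print(n,pt(u,v,h))
E
```

```text
Lslot y26 (np.float64(-24.3), np.float64(24.4))
Lslot (np.float64(-86.5), np.float64(24.9))
Rslot y-26 (np.float64(-16.6), np.float64(-26.5))
Rslot (np.float64(-86.7), np.float64(-26.6))
Rout y-52 (np.float64(-38.5), np.float64(-52.8))
Rend x-90 (np.float64(-89.5), np.float64(-40.7))
Rend/out (np.float64(-89.2), np.float64(-53.7))
half FL (np.float64(-107.0), np.float64(32.7))
half FR (np.float64(-107.1), np.float64(-38.4))
floor FL x-170 (np.float64(-168.8), np.float64(190.9))
floor (np.float64(-168.6), np.float64(77.9))
```

Request:
carry_out([
  [0.1, 0, -0.002, 0, 0],
  [0.1, 0, -0.002, 0.01, 0],
  [0.1, 0, -0.002, 0.016, 0],
  [0.1, 0, -0.002, 0.016, 0],
  [0.1, 0, -0.002, 0.016, 0],
])

```text
t: 8.9
ee_pos: [0.47, 0.0422, 0.0774]
eef_rot: [[0.996, 0.092, 0.0], [0.092, -0.996, -0.0], [0.0, 0.0, -1.0]]
force: [0.4, 0.3, -3.1]
opening: 0.227
gripper_force: 61.0
```

Request:
carry_out([
  [0.1, 0, 0.001, 0.002, 0],
  [0.1, 0.02, 0.001, 0.002, 0],
  [0.1, 0.04, 0.001, 0.002, 0],
  [0.1, 0.06, 0.001, 0.002, 0],
  [0.1, 0.06, 0.001, 0.002, 0],
])

```text
t: 9.4
ee_pos: [0.533, 0.0466, 0.0759]
eef_rot: [[0.996, 0.092, 0.004], [0.092, -0.996, -0.0], [0.004, 0.001, -1.0]]
force: [-0.3, -0.4, -2.9]
opening: 0.226
gripper_force: 61.1
```

Request:
carry_out([
  [0.1, 0.02, 0, 0.0005, 0],
  [0.1, 0.04, 0, 0.0005, 0],
  [0.1, 0.055, 0, 0.0005, 0],
  [0.1, 0.067, 0, 0.0005, 0],
  [0.1, 0.072, 0, 0.0005, 0],
  [0.1, 0.072, 0, 0.0005, 0],
  [0.1, 0.072, 0, 0.0005, 0],
])

```text
t: 10.1
ee_pos: [0.6003, 0.0534, 0.0745]
eef_rot: [[0.996, 0.092, -0.001], [0.092, -0.996, 0.0], [-0.001, -0.0, -1.0]]
force: [0.2, -0.1, -4.1]
opening: 0.227
gripper_force: 61.0
```

```bash
python3 - <<'E'
from h import *
im,d,P,rw,o,s=wcloud('w5'); print(s['ee_pos'],s['force'],s['eef_rot'])
a=cv2.imread('pics/w5.png'); cv2.imwrite('pics/w5b.png',cv2.resize(a,(800,600),interpolation=cv2.INTER_CUBIC))
E
```

```text
[0.60034901 0.0534459  0.07445979] [ 0.22817052 -0.14333146 -4.06425333] [[ 9.95773228e-01  9.18366533e-02 -1.30647136e-03]
 [ 9.18368145e-02 -9.95774068e-01  6.37754961e-05]
 [-1.29509337e-03 -1.83488100e-04 -9.99999145e-01]]
```

View pics/w5b.png

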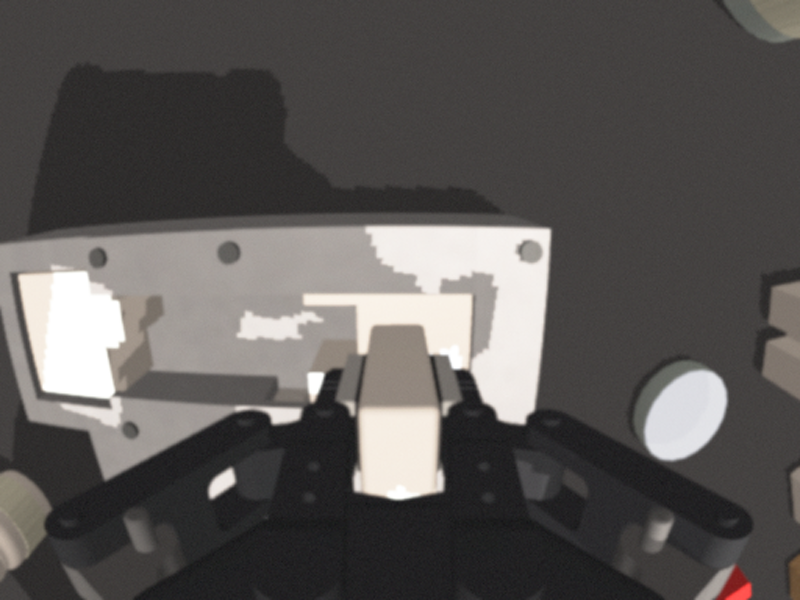

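The half is at the corner. Its groove's +x wall is at row ~305, the lane-2 lip edge at row ~293, and the tongue around (125,295-345).

```bash
python3 - <<'E'
from h import *
z=np.load('pics/w5.npz'); rw,o=z['rw'],z['o']
th=np.radians(5.25); ex=np.array([np.cos(th),np.sin(th)]); ey=np.array([-ex[1],ex[0]]); O=np.array([603.3,53.1])
def pt(u,v,h):
    u,v=u*.64,v*.64; r=cv2.remap(rw.astype(np.float32),np.float32([[u]]),np.float32([[v]]),cv2.INTER_LINEAR)[0,0]
    p=(o[:2]+r[:2]*(h-o[2])/r[2])*1000-O; return (p@ex).round(1),(p@ey).round(1)
hz=.051
for n,u,v,h in(('groove x22',330,305,hz),('groove y35',304,300,hz),('groove bottom y15',357,320,hz),('lip x22.5',420,293,.062),('lip y-26',473,320,.062),('lipL',200,292,.062),('back x46',450,228,.062),('fixed x30',50,272,.05),('fixed x-30',80,398,.05)): print(n,pt(u,v,h))
E
```

```text
groove x22 (np.float64(16.2), np.float64(25.3))
groove y35 (np.float64(18.1), np.float64(35.1))
groove bottom y15 (np.float64(10.3), np.float64(15.3))
lip x22.5 (np.float64(23.5), np.float64(-7.6))
lip y-26 (np.float64(13.8), np.float64(-26.4))
lipL (np.float64(24.1), np.float64(72.2))
back x46 (np.float64(46.0), np.float64(-17.4))
fixed x30 (np.float64(31.1), np.float64(157.3))
fixed x-30 (np.float64(-31.2), np.float64(154.1))
```

Request:
carry_out([
  [0.1, 0.003, 0, 0, 0],
  [0.1, 0.006, 0, 0, 0],
  [0.1, 0.006, 0, 0, 0],
  [0.1, 0.006, 0, 0, 0],
])

```text
t: 10.55
ee_pos: [0.6073, 0.0539, 0.0747]
eef_rot: [[0.996, 0.092, -0.0], [0.092, -0.996, -0.0], [-0.0, 0.0, -1.0]]
force: [0.5, -0.5, -3.5]
opening: 0.224
gripper_force: 61.0
```

```bash
python3 - <<'E'
from h import *
im,d,P,rw,o,s=wcloud('w6'); print(s['ee_pos'],s['force'])
th=np.radians(5.25); ex=np.array([np.cos(th),np.sin(th)]); ey=np.array([-ex[1],ex[0]]); O=np.array([603.3,53.1])
p=np.array(s['ee_pos'][:2])*1000-O; print('tcp',p@ex,p@ey)
# brightness profile down columns 200..220 (groove strip), row->stand x at .051 and .062
g=im[...,1].astype(float)
for v in range(176,212): 
    q=[(onplane(rw[v:v+1,211:212],o,hh)[0,0]*1000-O)@ex for hh in(.051,.062)]; print(v,g[v,205:218].mean().round(),g[v,262:275].mean().round(),np.round(q,1))
E
```

```text
[0.60733406 0.05392387 0.0747029 ] [ 0.45255809 -0.52086615 -3.49489497]
tcp 4.092523622655539 0.4512947651195874
176 163.0 235.0 [34.6 36.9]
177 163.0 224.0 [34.  36.3]
178 162.0 212.0 [33.4 35.8]
179 163.0 210.0 [32.8 35.2]
180 163.0 210.0 [32.2 34.7]
181 163.0 210.0 [31.6 34.1]
182 163.0 210.0 [31.  33.6]
183 163.0 208.0 [30.4 33. ]
184 163.0 204.0 [29.8 32.5]
185 162.0 189.0 [29.2 31.9]
186 163.0 170.0 [28.7 31.4]
187 164.0 161.0 [28.1 30.8]
188 164.0 159.0 [27.5 30.3]
189 163.0 159.0 [26.9 29.7]
190 164.0 160.0 [26.3 29.1]
191 163.0 160.0 [25.7 28.6]
192 163.0 161.0 [25.1 28. ]
193 163.0 160.0 [24.5 27.5]
194 162.0 160.0 [23.9 26.9]
195 161.0 160.0 [23.3 26.3]
196 161.0 161.0 [22.6 25.8]
197 161.0 159.0 [22.  25.2]
198 160.0 159.0 [21.4 24.6]
199 160.0 166.0 [20.8 24.1]
200 159.0 197.0 [20.2 23.5]
201 159.0 230.0 [19.6 22.9]
202 158.0 240.0 [19.  22.3]
203 159.0 241.0 [18.4 21.8]
204 159.0 241.0 [17.8 21.2]
205 157.0 241.0 [17.1 20.6]
206 158.0 236.0 [16.5 20. ]
207 157.0 219.0 [15.9 19.5]
208 156.0 190.0 [15.3 18.9]
209 156.0 171.0 [14.7 18.3]
210 156.0 165.0 [14.  17.7]
211 155.0 163.0 [13.4 17.1]
```

Request:
carry_out([
  [0.1, -0.001, 0, 0, 0],
  [0.1, -0.001, -0.015, 0, 0],
  [0.1, -0.001, -0.03, 0, 0],
  [0.1, -0.001, -0.045, 0, 0],
  [0.1, -0.001, -0.06, 0, 0],
  [0.1, -0.001, -0.065, 0, 0],
  [0.1, -0.001, -0.065, 0, 0],
])

```text
t: 11.3
ee_pos: [0.6001, 0.12, 0.0747]
eef_rot: [[0.996, 0.094, -0.0], [0.094, -0.996, -0.0], [-0.0, 0.0, -1.0]]
force: [1.6, 0.5, -3.7]
opening: 0.224
gripper_force: 61.1
```

Request:
carry_out([
  [0.1, 0, -0.008, 0, 0],
  [0.1, 0, -0.016, 0, 0],
  [0.1, 0, -0.022, 0, 0],
  [0.1, 0, -0.026, 0, 0],
  [0.1, 0, -0.026, 0, 0],
])

```text
t: 11.8
ee_pos: [0.5979, 0.145, 0.0747]
eef_rot: [[0.996, 0.092, -0.0], [0.092, -0.996, 0.0], [-0.0, -0.0, -1.0]]
force: [-0.8, 0.3, -3.3]
opening: 0.228
gripper_force: 60.9
```

Request:
carry_out([
  [0.1, 0, -0.003, 0, 0],
  [0.1, 0, -0.006, 0, 0],
  [0.1, 0, -0.008, 0, 0],
  [0.1, 0, -0.008, 0, 0],
])

```text
t: 12.2
ee_pos: [0.5975, 0.1499, 0.0749]
eef_rot: [[0.996, 0.092, 0.0], [0.092, -0.996, -0.004], [-0.0, 0.004, -1.0]]
force: [-0.2, -8.2, -1.8]
opening: 0.228
gripper_force: 61.6
```

Request:
carry_out([
  [0.1, 0, 0, 0.001, 0],
  [0.1, 0, 0, 0.002, 0],
  [0.1, 0, 0, 0.003, 0],
  [0.1, 0, 0, 0.003, 0],
])

```text
t: 12.6
ee_pos: [0.5981, 0.1499, 0.0734]
eef_rot: [[0.996, 0.092, 0.002], [0.092, -0.996, -0.004], [0.001, 0.004, -1.0]]
force: [-2.6, -7.8, 5.6]
opening: 0.226
gripper_force: 62.8
```

Request:
carry_out([
  [0.1, 0, 0.002, 0, 0],
  [0.5, 0, 0.002, 0, 0],
  [0.6, 0, 0.002, 0, 0],
  [0.6, 0, 0.002, 0, 0],
  [0.6, 0, 0.002, -0.03, 0],
  [0.6, 0, 0.002, -0.07, 0],
  [0.6, 0, 0.002, -0.12, 0],
  [0.6, 0, 0.002, -0.12, 0],
])

```text
t: 13.4
ee_pos: [0.6017, 0.1511, 0.1997]
eef_rot: [[0.996, 0.092, 0.014], [0.092, -0.996, 0.001], [0.014, 0.0, -1.0]]
force: [0.9, -0.3, -0.3]
opening: 0.597
gripper_force: 0.0
```

```bash
python3 - <<'E'
from h import *
im,d,P,rw,o,s=wcloud('w7'); print(s['ee_pos'],s['force'],s['opening'])
a=cv2.imread('pics/w7.png'); cv2.imwrite('pics/w7b.png',cv2.resize(a,(800,600),interpolation=cv2.INTER_CUBIC))
x,y,h=np.moveaxis(P,-1,0); k=(h>.1)&(h<.113)&(abs(x-.51)<.03)&(abs(y-.096)<.03); print('knob',k.sum(),P[k].mean(0))
print(shift([.509,.096,.14],np.radians(95.28)),shift([.509,.096,.0775]))
E
```

```text
[0.60168828 0.15106829 0.19966872] [ 0.88751053 -0.29519289 -0.25644785] 0.5965937850954938
knob 319 [0.51172458 0.09703537 0.10638356]
(array([-0.0962,  0.0463,  0.0553]), np.float64(-1.9473420966420463e-05)) (array([-0.0967,  0.0463,  0.1178]), None)
```

View pics/w7b.png

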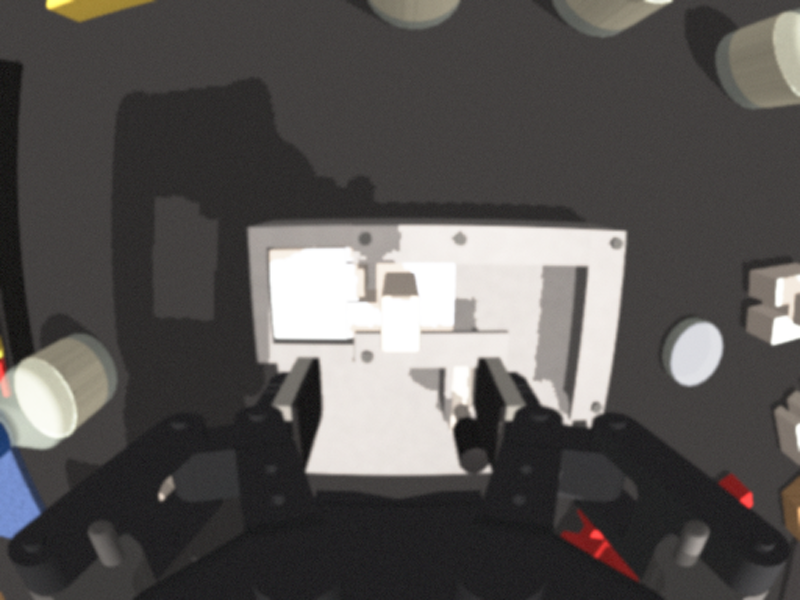

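The half is seated against the fixed half: the faces meet at about (357,290) and its grip is at (400,320). Next I'll shut the bolt.

Request:
carry_out([
  [0.7, -0.05, 0.02, 0, 0],
  [0.7, -0.097, 0.046, 0, 0],
  [0.7, -0.097, 0.046, 0.01, 0],
  [0.7, -0.097, 0.046, 0.05, 0],
  [0.7, -0.097, 0.046, 0.09, 0],
  [0.7, -0.097, 0.046, 0.118, 0],
  [0.7, -0.097, 0.046, 0.118, 0],
  [0.7, -0.097, 0.046, 0.118, 0],
  [0.1, -0.097, 0.046, 0.118, 0],
  [0.1, -0.097, 0.046, 0.118, 0],
])

```text
t: 14.45
ee_pos: [0.5063, 0.0958, 0.0753]
eef_rot: [[0.996, 0.092, 0.003], [0.092, -0.996, -0.0], [0.003, 0.0, -1.0]]
force: [0.6, -0.2, -0.7]
opening: 0.37
gripper_force: 0.0
```

Request:
carry_out([
  [0.1, 0, 0, 0, 0],
  [0.1, 0, 0, 0, 0],
  [0.1, 0, 0, 0, 0],
  [0.1, 0, 0, 0, 0],
])

```text
t: 14.85
ee_pos: [0.5061, 0.0959, 0.0752]
eef_rot: [[0.996, 0.092, 0.003], [0.092, -0.996, 0.0], [0.003, 0.0, -1.0]]
force: [-0.5, 1.3, 7.1]
opening: 0.215
gripper_force: 58.4
```

Request:
carry_out([
  [0.1, 0.012, 0, 0, 0],
  [0.1, 0.024, 0, 0, 0],
  [0.1, 0.036, 0, 0, 0],
  [0.1, 0.044, 0, 0, 0],
  [0.1, 0.047, 0, 0, 0],
  [0.1, 0.047, 0, 0, 0],
  [0.1, 0.047, 0, 0, 0],
])

```text
t: 15.55
ee_pos: [0.5507, 0.1, 0.0752]
eef_rot: [[0.996, 0.092, -0.001], [0.092, -0.996, -0.0], [-0.001, 0.0, -1.0]]
force: [-7.6, -1.6, 11.5]
opening: 0.216
gripper_force: 59.3
```

Request:
carry_out([
  [0.1, -0.002, 0, 0, 0],
  [0.5, -0.002, 0, 0, 0],
  [0.6, -0.002, 0, 0, 0],
  [0.6, -0.002, 0, 0, 0],
  [0.6, -0.002, 0, -0.04, 0],
  [0.6, -0.002, 0, -0.09, 0],
  [0.6, -0.002, 0, -0.14, 0],
  [0.6, -0.002, 0, -0.14, 0],
  [0.6, -0.002, 0, -0.14, 0],
])

```text
t: 16.45
ee_pos: [0.5506, 0.0999, 0.2151]
eef_rot: [[0.996, 0.092, 0.003], [0.092, -0.996, -0.0], [0.003, 0.0, -1.0]]
force: [-0.4, 0.4, -0.9]
opening: 0.601
gripper_force: 0.0
```

```bash
python3 - <<'E'
from h import *
im,d,P,rw,o,s=wcloud('w8'); print(s['t'],s['ee_pos'],s['force'],s['opening'])
th=np.radians(5.25); ex=np.array([np.cos(th),np.sin(th)]); ey=np.array([-ex[1],ex[0]]); O=np.array([603.3,53.1])
x,y,h=np.moveaxis(P,-1,0)
for n,k,zz in(('knob',(h>.1)&(h<.113)&(abs(x-.553)<.04)&(abs(y-.1)<.04),.108),('grip',(h>.112)&(h<.123)&(abs(x-.594)<.04)&(abs(y-.15)<.04),.118)):
    q=onplane(rw,o,zz)[k]*1000-O; q=np.c_[q@ex,q@ey]; print(n,len(q),cv2.minAreaRect(np.float32(q)),q.mean(0),P[k][:,2].mean())
a=cv2.imread('pics/w8.png'); cv2.imwrite('pics/w8b.png',cv2.resize(a[60:320,80:430],(800,594),interpolation=cv2.INTER_CUBIC))
E
```

```text
16.45 [0.5506108  0.09985104 0.21506554] [-0.42279398  0.41283619 -0.917484  ] 0.6006402565996007
knob 437 ((-29.525875091552734, 67.86798095703125), (62.81782150268555, 19.89995574951172), 50.045005798339844) [-40.87917467  53.6285962 ] 0.10685384104100637
grip 879 ((1.1402626037597656, 95.49224853515625), (20.68164825439453, 29.443065643310547), 89.15938568115234) [ 0.95913109 95.22230472] 0.11713874648934988
```

View pics/w8b.png

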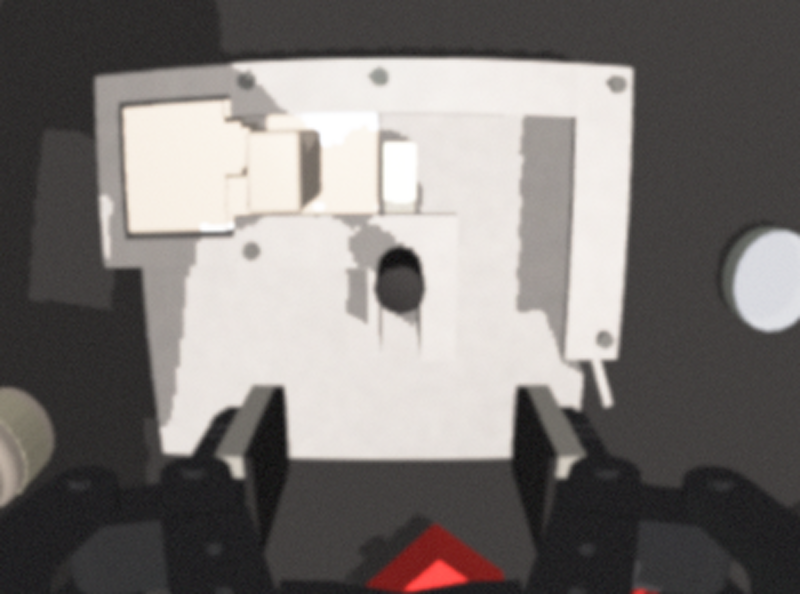

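The bolt stands across lane 2 at (400,172), about 3 mm behind the seated half. The knob is at the shut position, (400,285). The half's grip measures about stand (1, 96), with its top at 117 mm, so I'm handing in.

```bash
python3 -c "
from cell import ctrl
print(ctrl.hand_in())"
```

```text
the job is handed in; nothing more can be done
None
```

I drew the bolt back, seated half_wide face to face with the fixed half, pushed the bolt shut behind it and handed the job in at about 16.5 s; the last wrist view and contact forces agree with that, but no verdict came back.

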